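# Load a label roll and hold the feed key at slow feed

## Robot

A 7-joint arm with a two-finger parallel gripper is mounted at the origin on a cart in front of the work surface, level with it; the furniture and walls round the work are solid. World frame = base frame: x ahead of the robot, y to its left, z up, the work surface at z = 0. Lengths are in m, angles in degrees, forces in N, time in s.
With the tool pointing down it reaches from about 0.425 to 0.825 m from the base axis. Payload 3.6 kg.
Tool frame: the origin (TCP) lies at the very end of the fingers, on their centre line; the grasp point (between the pads) lies 19 mm behind it (bot.grip_point_offset is the distance from the TCP to the grasp point, in m); z points along the fingers, y is the line along which they close (so a half turn about z gives the same grasp; the last joint's range is limited). The gripper opens to 93 mm and grips with 3 to 60 N. Pads are 15 mm wide; open, the fingers measure 128 mm over their backs; the gripper's body (75 mm by 188 mm) begins 65 mm behind the grasp point.
Start: joints at [72.909, 35.231, -0.722, 81.555, 0.464, 63.22, -2.315], TCP at [0.175, -0.626, 0.219] pointing down, gripper open.
Joint ranges: [-178.69, 178.69], [-17.37, 117.87], [-77.05, 75.6], [15.02, 138.74], [-78.02, 258.01], [0.78, 113.62], [-162.83, 162.83]. Speed limits (degrees/s): [159.86, 159.86, 180, 180, 180, 180, 180].

## Interface

Orientations are given as a 3x3 rotation matrix whose columns are the frame's x, y, z axes.
In Python, from bench import bot, viewer, job_done gives the robot as it stands. The module is installed in compiled form; this text tells all that it offers.
- The arm moves only by the shell command python3 -m creep 'ROWS' [OPENING]. ROWS is JSON, a list of rows, each a list of 6 numbers: the shift along the tool's x, y, z normalised to -1 to 1, where 1 is 0.1 m, then the turn, a rotation vector about the tool's x, y, z normalised to -1 to 1, where 1 is pi/2 rad. A call has 1 to 12 rows; each row shifts and turns the commanded pose from where the row before left it, along the tool's axes as they then stand; what a row does not reach is not made up. A row lasts 1/10 s, in which the tool goes at most 50 mm and 8.59 degrees, less where a joint would pass 70% of its speed; a pose out of reach is approached as far as the arm can. A call with a number of a shift or a turn outside -1 to 1 is refused whole. A call with a gripper value outside its range is refused whole. OPENING is the gripper's target within -1 to 1 (fully open at 1, half-way at 0, shut at -1), set as the call begins (- or left out, the last holds). The fingers move at their own pace and stop on an object; the grip force is fixed at half the most. Time passes only in rows, so rows that do not move let the fingers close. It gives the time, the measured TCP pose, the force, the opening and the grip force at its end, in the units of the state.
- bot.observe(): the state, without advancing time (a new reading comes with each control period).
- viewer.read_camera(name): name is "scene" or "top"; returns (picture, depth): 480x640x3 uint8, red, green, blue; 480x640 float32, m along the optical axis (not along the pixel's ray), 0 where there is no reading.
- viewer.get_calibration(name): a dict with "fx", "fy", "cx", "cy" (pixels), "D" ([k1, k2, p1, p2, k3] as OpenCV has them; the pictures are not rectified), "cam_to_world" (4x4, takes a point from camera to world coordinates). Camera axes: x right, y down, z forward; pixel columns grow to the right and rows downward; lengths in m; the calibration is good to about 2 mm. A picture is of the moment at which its call begins. get_calibration takes no time and is no camera call.
- job_done(): hands the job in; it is judged then, once.
The state is a dict: "clock": time; "joints": joint angles; "qvel": joint speeds; "effort": joint torques, N m; "tcp_pos": TCP position; "tool_rot": TCP orientation; "wrist_force": force on the tool from outside, world axes, zero at the start; "moment": the same for the moment, N m; "gripper_width": finger opening in m; "gripper_force": force on a finger pad.
Only numpy, scipy, OpenCV 4.12 (cv2) and the standard library are available. Lean on these libraries where they do the work, as an engineer would, in place of code of your own. Each camera call takes 0.05 s, during which the arm holds its last target. There are 200 camera calls.

## Task

Load the label feeder: take the yellow label roll and slip it over the feeder's upright spindle, all the way down onto the platter, and let go of it. Then press the blue feed key down about halfway, so that its top is level with the yellow band on the gauge post beside it, and finish holding it there so the feeder keeps running slowly; do not release it, and never push it down to its bottom stop. Leave the blue label roll, the red tin and the bundle of white tags where they are.

Things in the scene. Friction and masses are not known exactly. Their poses are not given: they have to be found in the camera images.
- feeder: label feeder, fixed to the counter: a flat grey housing 115 (x) x 240 (y) x 26 mm high, with a platter and spindle towards its +y end and the feed key and gauge post towards its -y end. Origin at the centre of its underside on the counter, z up. It may be turned up to 0.4 rad about the vertical
- gauge_band (a point): middle of the yellow band (48 to 56 mm above the counter) on the fixed gauge post, 30 (x) x 10 (y) mm, its top 62 mm above the counter, centred 35 mm from the key's centre on the -y side (8 mm gap between key and post). White above the band, red from 42 to 48 mm, black below
- seat (a point): centre of the upper face of the aluminium platter (68 mm across, 6 mm thick) on the feeder, at the foot of the spindle, 32 mm above the counter; at (0, +65 mm) in the feeder's x, y. z up
- spindle_tip (a point): top of the steel spindle: an upright fixed post 22 mm in diameter and 60 mm tall above the platter, whose top 8 mm taper to 10 mm across; 92 mm above the counter
- roll_yellow: yellow label roll to be loaded, a rigid tube standing on end: 56 mm outer diameter, 50 mm tall, with a 27 mm through hole lined with brown cardboard; about 0.1 kg. Origin at the centre of its lower end, z along its axis (up). Either end may go down
- roll_yellow_center (a point): middle of the yellow roll, on its axis, 25 mm above its lower end
- roll_blue: blue label roll of the same size and make, to be left alone; it and the yellow one may have changed places. Origin at the centre of its lower end
- feed_key (a joint): travel of the spring-loaded feed key, in m: 0 = up (at rest), 0.020 = bottom stop, growing as it is pressed straight down. Its spring needs about 3 N to start it, 7 N at half travel (0.010) and 11 N at the bottom, and lifts it back when released. Level with the yellow band = 0.006 to 0.014
- key_top (a point): middle of the flat, black ribbed top face, 46 (x) x 44 (y) mm, of the blue feed key, with which it moves; axes as the feeder's, z up; 62 mm above the counter when up, 52 mm at half travel, 42 mm at the bottom stop; at (0, -60 mm) in the feeder's x, y
- pin_tin: bystander: round red tin, 69 mm across, 26 mm tall; origin at the centre of its underside
- tags_white: bystander: banded bundle of white paper tags lying flat, 88 x 48 x 16 mm; origin at the centre of its underside
There are look-alikes about, which are no part of the job. Of the things like the roll_yellow, leave any that is purple or turquoise; of the rest the larger one is meant.

How it is judged:
By the outcome, as a careful person would: the job done as asked, in the order asked, and still so for the second after the job is handed in, while the arm keeps its last pose, push and grip.
It also fails if it takes over 50 s, if anything falls off the work surface, if the arm or the gripper's body presses on something with over 40 N, if the wrist force passes 120 N, or if a joint passes its speed limit or range.

## Working session

There is one attempt and no reset: what is moved stays moved. The work goes in short steps, Python scripts to look and compute and a shell command to move; the robot and the scene stay as the last step left them, time stands still between calls to the robot, and variables do not carry over. Pictures are saved under pics/ and viewed, at most 10 in all, crops included, and the job is handed in when it is done.

```bash
mkdir -p pics; cat > h.py <<'E'
import numpy as np, cv2
from bench import bot, viewer
def shot(n,tag):
    p,d=viewer.read_camera(n); cv2.imwrite(f'pics/{tag}.png',p[:,:,::-1]); np.savez(f'pics/{tag}.npz',p=p,d=d); return p,d
def load(tag):
    z=np.load(f'pics/{tag}.npz'); return z['p'],z['d']
def world(n,d,uv):
    c=viewer.get_calibration(n); K=np.array([[c['fx'],0,c['cx']],[0,c['fy'],c['cy']],[0,0,1]])
    uv=np.array(uv,float).reshape(-1,2); n_=cv2.undistortPoints(uv[:,None],K,np.array(c['D']))[:,0]
    z=np.array([d[int(round(v)),int(round(u))] for u,v in uv])
    P=np.c_[n_*z[:,None],z,np.ones(len(z))]; return (P@np.array(c['cam_to_world']).T)[:,:3]
E
python3 - <<'E'
from h import *
shot('top','t0');shot('scene','s0')
s=bot.observe();print(s['tcp_pos'],s['tool_rot'],s['gripper_width'],s['clock'],bot.grip_point_offset)
for n in('top','scene'):print(np.round(viewer.get_calibration(n)['cam_to_world'],2).tolist())
E
```

```text
[ 0.17430535 -0.62546855  0.21760447] [[ 9.63279908e-01  2.68498370e-01 -6.66259506e-04]
 [ 2.68499190e-01 -9.63277444e-01  2.17939811e-03]
 [-5.66279148e-05 -2.27826055e-03 -9.99997403e-01]] 0.09313893649969852 0.1 0.0188
[[-0.02, -0.99, 0.1, 0.47], [-1.0, 0.02, -0.0, 0.01], [-0.0, -0.1, -0.99, 1.33], [0.0, 0.0, 0.0, 1.0]]
[[-0.74, -0.29, 0.61, -0.14], [-0.67, 0.31, -0.67, 0.79], [0.01, -0.91, -0.42, 0.58], [0.0, 0.0, 0.0, 1.0]]
```

View pics/t0.png

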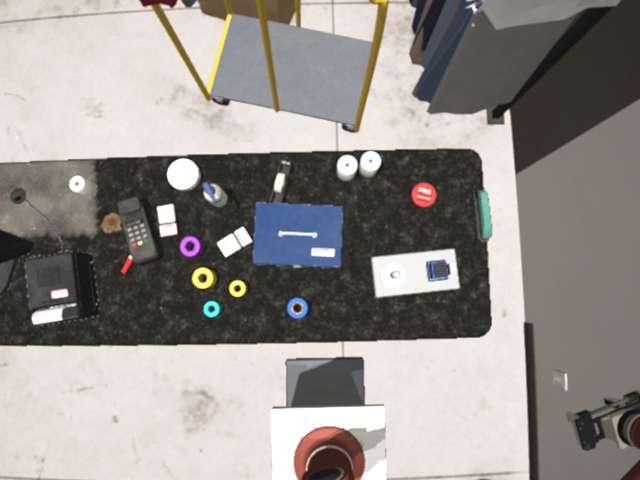

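View pics/s0.png

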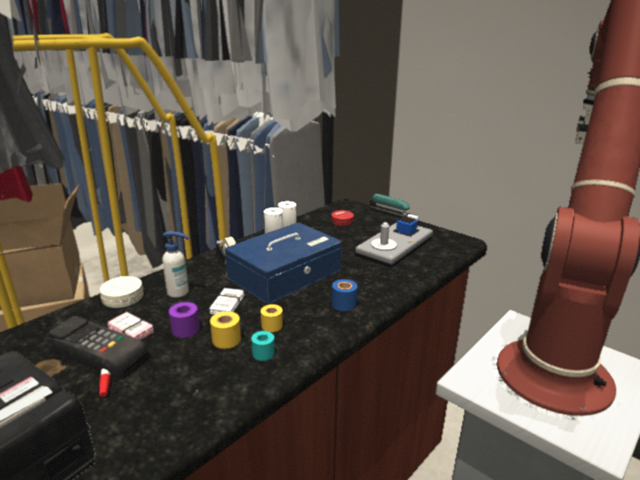

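The top view shows the large yellow roll at (203,278), a small yellow one at (238,289), and the blue roll at (297,308). The feeder is around (415,273), with the platter at (394,274) and the key at (439,270). A blue cash box at (298,235) stands between roll and feeder, towards the back.

```bash
python3 - <<'E'
from h import *
p,d=load('t0')
P=np.array([(u,v) for v in range(140,350) for u in range(100,500)])
W=world('top',d,P); H=cv2.cvtColor(p,cv2.COLOR_RGB2HSV)[P[:,1],P[:,0]].astype(int)
def reg(n,u0,v0,r,m):
    s=(abs(P[:,0]-u0)<r)&(abs(P[:,1]-v0)<r)&m
    w=W[s]; print(n,s.sum(),'centre rect',cv2.minAreaRect(w[:,:2].astype(np.float32)),'z',np.percentile(w[:,2],[5,50,95]).round(3),'circ',cv2.minEnclosingCircle(w[:,:2].astype(np.float32)))
yel=(H[:,0]>20)&(H[:,0]<35)&(H[:,1]>120); z=W[:,2]
reg('Y',203,278,16,yel&(z>.04)); reg('y',238,289,12,yel&(z>.02))
reg('B',297,308,15,z>.03)
reg('feeder',415,273,50,(z>.018)&(z<.034))
reg('platter',393,273,17,(z>.029)&(z<.04))
reg('spindle',395,274,9,(z>.06))
reg('key',438,270,10,(z>.05))
reg('post',452,268,8,(z>.05))
reg('box',298,235,60,(z>.05))
reg('tags',235,242,20,(z>.008))
reg('purple',190,246,14,(z>.03)); reg('turq',211,309,12,(z>.03))
E
python3 - <<'E'
import cv2
a=cv2.imread('pics/t0.png')
cv2.imwrite('pics/c0.png',cv2.resize(a[240:310,365:465],None,fx=8,fy=8,interpolation=cv2.INTER_CUBIC))
E
```

```text
Y 181 centre rect ((0.5095669031143188, 0.18837913870811462), (0.35224881768226624, 0.052881740033626556), 86.35971069335938) z [0.045 0.049 0.055] circ ((0.4979667067527771, 0.18911713361740112), 0.17684657871723175)
y 98 centre rect ((0.48826712369918823, 0.2410411834716797), (0.04224821552634239, 0.038864925503730774), 89.05754852294922) z [0.032 0.039 0.043] circ ((0.48810163140296936, 0.2419825941324234), 0.0221627838909626)
B 260 centre rect ((0.448493629693985, 0.06395561993122101), (0.05455511435866356, 0.09539643675088882), 55.08864974975586) z [0.045 0.049 0.054] circ ((0.44589173793792725, 0.05787637457251549), 0.0509069599211216)
feeder 2903 centre rect ((0.5210258364677429, -0.25619038939476013), (0.11690565943717957, 0.2412533313035965), 4.203656196594238) z [0.021 0.026 0.032] circ ((0.5200833678245544, -0.2558082640171051), 0.12882781028747559)
platter 392 centre rect ((0.5198339223861694, -0.1921474039554596), (0.09040828794240952, 0.08952198922634125), 88.30888366699219) z [0.029 0.032 0.036] circ ((0.5211308598518372, -0.19227343797683716), 0.06079180911183357)
spi
[... 839 characters left out ...]
.03817169740796089), 0.17851661145687103)
tags 559 centre rect ((0.5771355628967285, 0.14637018740177155), (0.32385629415512085, 0.09547555446624756), 67.90563201904297) z [0.011 0.016 0.082] circ ((0.5463616847991943, 0.15886260569095612), 0.1626782864332199)
purple 284 centre rect ((0.5338835120201111, 0.21149110794067383), (0.40985262393951416, 0.05381062626838684), 65.09717559814453) z [0.036 0.049 0.054] circ ((0.5457284450531006, 0.2059922218322754), 0.20549356937408447)
turq 145 centre rect ((0.44162726402282715, 0.1732153296470642), (0.03940407559275627, 0.3211962580680847), 3.824298143386841) z [0.033 0.038 0.042] circ ((0.4538194537162781, 0.17395280301570892), 0.16079531610012054)
```

View pics/c0.png

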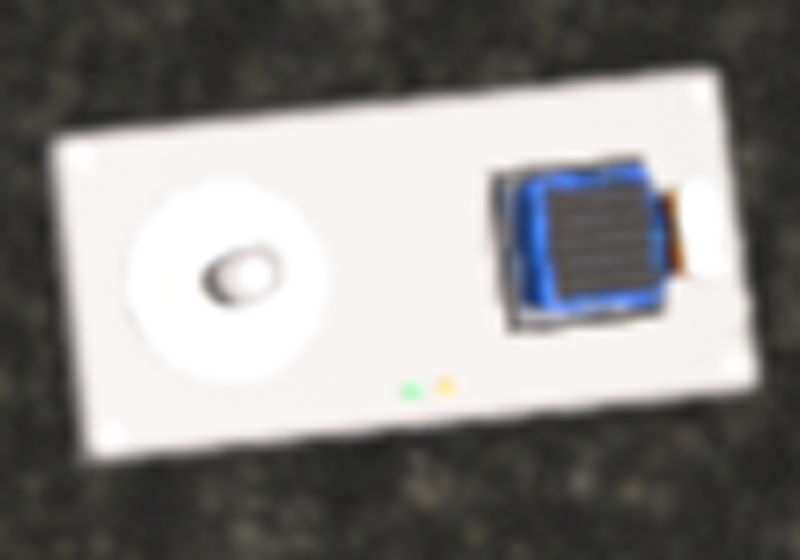

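The crop shows the feeder turned slightly. The platter is around (228,280), the spindle top around (250,275), the key around (600,240) and the gauge post at the right, around (700,225). Next I'll clean up the roll estimates.

```bash
python3 - <<'E'
from h import *
p,d=load('t0')
P=np.array([(u,v) for v in range(140,350) for u in range(100,500)])
W=world('top',d,P); H=cv2.cvtColor(p,cv2.COLOR_RGB2HSV)[P[:,1],P[:,0]].astype(int); z=W[:,2]
def reg(n,u0,v0,r,m):
    s=(abs(P[:,0]-u0)<r)&(abs(P[:,1]-v0)<r)&m&(z<.2)
    w=W[s][:,:2].astype(np.float32); c,R,a=cv2.minAreaRect(w); print(n,s.sum(),np.round(c,4),np.round(R,4),round(a,1),'circ',np.round(cv2.minEnclosingCircle(w)[0],4),round(cv2.minEnclosingCircle(w)[1],4),'med',np.median(z[s]))
for n,u,v,r,lo in [('Y',203,278,15,.043),('y',238,289,12,.034),('B',297,308,14,.043),('purple',190,246,13,.043),('turq',211,309,11,.033),('box',298,235,60,.05),('tags',235,242,20,.01),('key',436,270,11,.053),('spin',395,274,9,.08)]:
    reg(n,u,v,r,z>lo)
s=bot.observe();print(s['clock'])
E
```

```text
Y 245 [0.5192 0.3368] [0.0545 0.0525] 88.6 circ [0.5192 0.3369] 0.0283 med 0.04957575082153065
y 149 [0.4883 0.241 ] [0.0422 0.0387] 88.8 circ [0.4881 0.242 ] 0.0222 med 0.038981978309787335
B 249 [0.4313 0.0754] [0.0522 0.0518] 88.6 circ [0.4316 0.0762] 0.0279 med 0.04933978372777226
purple 245 [0.6088 0.3729] [0.0528 0.0533] 87.3 circ [0.608  0.3725] 0.0278 med 0.049664516635542055
turq 130 [0.4321 0.315 ] [0.0392 0.0375] 2.7 circ [0.4327 0.3158] 0.0214 med 0.037724118961920516
box 5487 [0.6743 0.0639] [0.2412 0.2603] 85.0 circ [0.6744 0.0616] 0.1751 med 0.08326144885795261
tags 542 [0.6174 0.2392] [0.1267 0.0917] 76.9 circ [0.5972 0.2417] 0.0662 med 0.01603183613877568
key 260 [ 0.5248 -0.3149] [0.0466 0.0437] 2.3 circ [ 0.525  -0.3155] 0.0307 med 0.06152311503922048
spin 51 [ 0.516  -0.1899] [0.0192 0.0194] 82.1 circ [ 0.5149 -0.1904] 0.0112 med 0.08891499369351541
0.1
```

```bash
cat >> h.py <<'E'
def go(t,yaw_y=None):
    "rows units to reach world TCP t; yaw_y: wanted heading of tool y (deg)"
    s=bot.observe();R=np.array(s['tool_rot']);D=np.array(t)-s['tcp_pos'];u=R.T@D/.1
    h=np.degrees(np.arctan2(R[1,1],R[0,1]))
    print('shift total',u.round(3),'min rows',round(np.linalg.norm(u)/.5,1),'yheading',h.round(2),'tcp',np.round(s['tcp_pos'],4),'tilt',R[:2,2].round(4),'clk',s['clock'],'F',np.round(s['wrist_force'],1))
    if yaw_y is not None: print('turn z total',-(yaw_y-h)/90)
E
python3 -m creep '[[0.4,-0.226,0,0,0,0],[0.4,-0.226,0,0,0,0],[0.4,-0.226,0,0,0,0],[0.4,-0.226,0,0,0,0],[0.4,-0.226,0,0,0,0],[0.4,-0.226,0,0,0,0],[0.4,-0.226,0,0,0,0],[0.4,-0.226,0,0,0,0],[0.4,-0.226,0,0,0,0],[0.4,-0.226,0,0,0,0]]' 1
python3 -c "
from h import *
go([.519,0.337,.15],-60)"
```

```text
clock: 1.1
tcp_pos: [0.4999, -0.2994, 0.2183]
tool_rot: [[0.963, 0.268, -0.001], [0.268, -0.963, 0.0], [-0.001, -0.001, -1.0]]
wrist_force: [0.8, -0.1, -0.6]
gripper_width: 0.093
gripper_force: 0.0
shift total [ 1.892 -6.079  0.686] min rows 12.8 yheading -74.43 tcp [ 0.4999 -0.2994  0.2183] tilt [-0.0008  0.0004] clk 1.1 F [ 0.8 -0.1 -0.6]
turn z total -0.16035613205384244
```

```bash

python3 -m creep '[[0.15,-0.47,0,0,0,0],[0.15,-0.47,0,0,0,0],[0.15,-0.47,0,0,0,0],[0.15,-0.47,0,0,0,0],[0.15,-0.47,0,0,0,0],[0.15,-0.47,0,0,0,0],[0.15,-0.47,0,0,0,0],[0.15,-0.47,0,0,0,0],[0.15,-0.47,0,0,0,0],[0.15,-0.47,0,0,0,0],[0.15,-0.47,0,0,0,-0.08],[0.15,-0.47,0,0,0,-0.08]]' >/dev/null
python3 -c "
from h import *
go([.519,0.337,.014],-60)
print(np.round(bot.observe()['joints'],1))"
```

```text
shift total [ 0.261 -0.369  2.042] min rows 4.2 yheading -59.78 tcp [0.515  0.2921 0.2183] tilt [ 0.0002 -0.0006] clk 2.3 F [1.1 0.6 0.8]
turn z total 0.002455821810109329
[-24.6  30.4 -11.3  91.4   6.7  58.9 -97.6]
```

```bash

python3 -m creep '[[0.26,-0.37,0,0,0,0],[0,0,0.4,0,0,0],[0,0,0.4,0,0,0],[0,0,0.4,0,0,0],[0,0,0,0,0,0]]' >/dev/null
python3 - <<'E'
from h import *
go([.519,0.337,.014],-60)
p,d=shot('scene','s1'); q,_=shot('top','t1')
a=cv2.resize(p[250:430,130:330],(600,540),interpolation=2)
cv2.imwrite('pics/c1.png',a[:,:,::-1])
E
```

```text
shift total [ 0.07  -0.02   0.786] min rows 1.6 yheading -60.0 tcp [0.5148 0.3324 0.0927] tilt [-0.0115 -0.0083] clk 2.8 F [-0.4 -0.7  0.2]
turn z total 4.040006266118705e-06
```

View pics/c1.png

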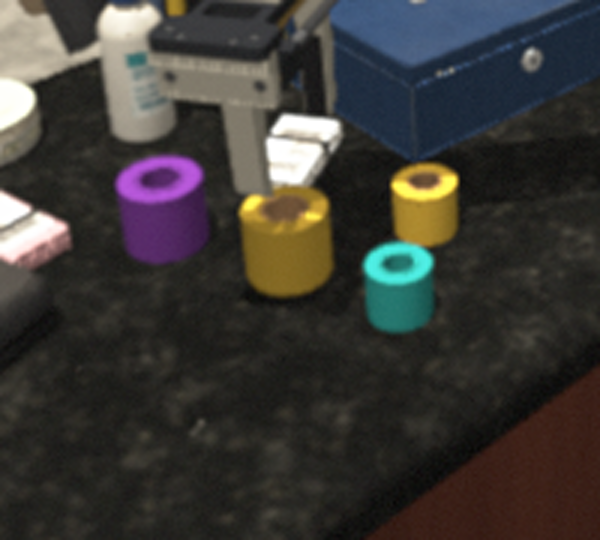

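```bash
python3 - <<'E'
from h import *
c=viewer.get_calibration('scene');M=np.linalg.inv(c['cam_to_world']);K=np.array([[c['fx'],0,c['cx']],[0,c['fy'],c['cy']],[0,0,1]])
def pr(P):
    q=M@np.r_[P,1]; u=cv2.projectPoints(q[None,None,:3],np.zeros(3),np.zeros(3),K,np.array(c['D']))[0].ravel(); return ((u-[130,250])*3).round(0)
s=bot.observe();R=np.array(s['tool_rot']);t=np.array(s['tcp_pos'])
print(pr([.519,.337,.05]),pr([.519,.337,0]),pr(t+R[:,1]*.055),pr(t-R[:,1]*.055),t,R[:,2],s['clock'],s['joints'],s['qvel'])
p,d=load('s1');print(world('scene',d,[(130+247/3,250+175/3),(130+247/3,250+130/3)]))
p,d=load('t1');P=np.array([(u,v) for v in range(262,294) for u in range(188,219)]);W=world('top',d,P)
H=cv2.cvtColor(p,cv2.COLOR_RGB2HSV)[P[:,1],P[:,0]].astype(int)
cv2.imwrite('pics/c2.png',cv2.resize(p[220:320,150:270,::-1],None,fx=5,fy=5,interpolation=2))
E
```

```text
[284. 209.] [290. 272.] [312. 102.] [244. 191.] [0.51892874 0.33544486 0.09867954] [-9.08748564e-04 -4.76706669e-04 -9.99999473e-01] 2.9 [ -28.91155578   40.15509763  -10.00063469   94.46393716    8.91033967
   46.21880471 -102.81606988] [ 0.15424853 -2.64085356 -0.45279469 -2.63164211  0.08169598 -0.35087506
  0.03202276]
[[0.48575379 0.38381765 0.11310886]
 [0.4789578  0.38513352 0.14758736]]
```

View pics/c2.png

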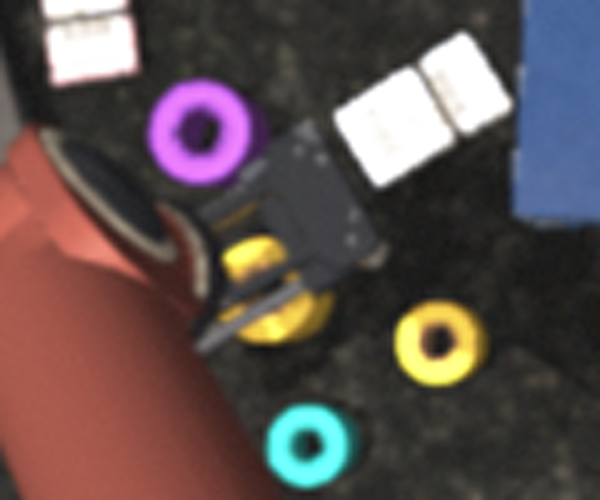

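The projected fingertip (244,191) and roll top (284,209) match the picture, so the fingers straddle the roll. I'll descend and close.

```bash

python3 -m creep '[[0,0,0.28,0,0,0],[0,0,0.28,0,0,0],[0,0,0.27,0,0,0],[0,0,0,0,0,0]]' | grep -E 'tcp|force'
python3 -m creep '[[0,0,0,0,0,0],[0,0,0,0,0,0],[0,0,0,0,0,0],[0,0,0,0,0,0],[0,0,0,0,0,0],[0,0,0,0,0,0],[0,0,0,0,0,0],[0,0,0,0,0,0]]' -1
python3 -c "
from h import *
go([.5155,-.19,.15])"
```

```text
tcp_pos: [0.5185, 0.335, 0.0152]
wrist_force: [-0.4, -0.9, -0.3]
gripper_force: 0.0
clock: 4.1
tcp_pos: [0.5192, 0.3359, 0.0164]
tool_rot: [[0.866, 0.5, 0.001], [0.5, -0.866, 0.001], [0.001, -0.0, -1.0]]
wrist_force: [-1.6, -0.6, 6.3]
gripper_width: 0.0565
gripper_force: 30.0
shift total [-2.658  4.537 -1.34 ] min rows 10.9 yheading -60.03 tcp [0.5192 0.3359 0.0164] tilt [0.0007 0.0008] clk 4.1 F [-1.6 -0.6  6.3]
```

```bash

python3 -m creep '[[0,0,-0.3,0,0,0],[0,0,-0.4,0,0,0],[0,0,-0.4,0,0,0],[0,0,-0.4,0,0,0],[0,0,-0.2,0,0,0],[0,0,0,0,0,0]]' | grep -E 'tcp|force|width'
python3 -m creep '[[-0.24,0.41,0,0,0,0],[-0.24,0.41,0,0,0,0],[-0.24,0.41,0,0,0,0],[-0.24,0.41,0,0,0,0],[-0.24,0.41,0,0,0,0],[-0.24,0.41,0,0,0,0],[-0.24,0.41,0,0,0,0],[-0.24,0.41,0,0,0,0],[-0.24,0.41,0,0,0,0],[-0.24,0.41,0,0,0,0],[-0.24,0.41,0,0,0,0],[0,0,0,0,0,0]]' | grep -E 'tcp|force|width'
python3 - <<'E'
from h import *
go([.5155,-.19,.12])
p,d=shot('scene','s2'); shot('top','t2')
cv2.imwrite('pics/c3.png',cv2.resize(p[130:280,320:480],None,fx=4,fy=4,interpolation=2)[:,:,::-1])
E
```

```text
tcp_pos: [0.5205, 0.3365, 0.1886]
wrist_force: [0.5, -0.0, -0.7]
gripper_width: 0.0563
gripper_force: 30.0
tcp_pos: [0.5122, -0.1972, 0.1829]
wrist_force: [0.2, 0.6, -1.4]
gripper_width: 0.0562
gripper_force: 30.0
shift total [ 0.068 -0.048  0.629] min rows 1.3 yheading -60.86 tcp [ 0.5122 -0.1972  0.1829] tilt [-0.0053 -0.0053] clk 5.9 F [ 0.2  0.6 -1.4]
```

View pics/c3.png

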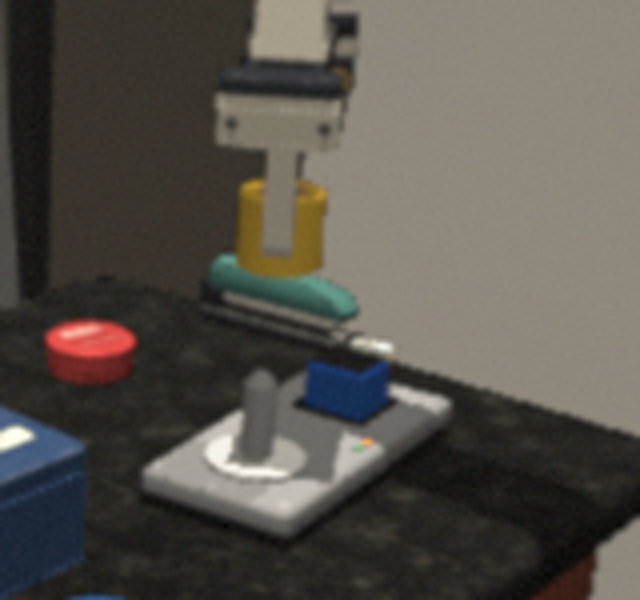

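The roll hangs upright in the grip. The spindle tip is at (262,375) in the crop, and the red tin is undisturbed. I'll move just above the tip and measure roll against spindle in the same camera.

```bash

python3 -m creep '[[0.07,-0.05,0.2,0,0,0],[0,0,0.35,0,0,0],[0,0,0,0,0,0],[0,0,0,0,0,0],[0,0,0,0,0,0]]' | grep -E 'tcp|force|width'
cat > rel.py <<'E'
from h import *
from scipy.optimize import least_squares
import sys
tag=sys.argv[1]; p,d=shot('scene',tag)
go([.5155,-.19,.12])
c=viewer.get_calibration('scene'); cam=np.array(c['cam_to_world'])[:2,3]
P=np.array([(u,v) for v in range(130,290) for u in range(340,450)]);W=world('scene',d,P);ok=d[P[:,1],P[:,0]]>0
H=cv2.cvtColor(p,cv2.COLOR_RGB2HSV)[P[:,1],P[:,0]].astype(int)
near=np.hypot(W[:,0]-.515,W[:,1]+.19)<.045
def fit(m,r,n):
    w=W[m&ok&near][:,:2]
    f=lambda q:np.hypot(*(w-q).T)-r
    s=least_squares(f,w.mean(0)-0.5*r*(cam-w.mean(0))/np.linalg.norm(cam-w.mean(0)),loss='soft_l1',f_scale=.001)
    print(n,len(w),s.x.round(4),'rms',np.sqrt(np.mean(f(s.x)**2)).round(4)); return s.x
yel=(H[:,0]>17)&(H[:,0]<35)&(H[:,1]>120)
z=W[:,2]
zz=z[yel&ok&near];print('yellow z',np.percentile(zz,[1,99]).round(3))
zl=float(np.percentile(zz,1))
R=fit(yel&(z>zl+.003)&(z<zl+.045),.028,'roll')
S=fit((H[:,1]<90)&(z>.045)&(z<.082)&(np.hypot(W[:,0]-.515,W[:,1]+.19)<.02),.011,'spindle')
rt=np.array(bot.observe()['tool_rot'])
D=S-R;print('needed world shift',D.round(4),'tool units',(rt.T@np.r_[D,0]/.1).round(3))
E
python3 rel.py s3
```

```text
tcp_pos: [0.5201, -0.1788, 0.1318]
wrist_force: [-0.4, -0.3, -1.2]
gripper_width: 0.0561
gripper_force: 30.0
shift total [-0.096  0.071  0.12 ] min rows 0.3 yheading -59.99 tcp [ 0.5202 -0.1791  0.132 ] tilt [ 0.0026 -0.0006] clk 6.55 F [-0.6 -0.4 -1.3]
yellow z [0.118 0.238]
roll 233 [ 0.5214 -0.1788] rms 0.0016
spindle 108 [ 0.5166 -0.1919] rms 0.0017
needed world shift [-0.0048 -0.0131] tool units [-0.107  0.09  -0.   ]
```

```bash

python3 -m creep '[[-0.107,0.09,0.1,0,0,0],[0,0,0,0,0,0],[0,0,0,0,0,0],[0,0,0,0,0,0]]' | grep -E 'tcp|force|width'
python3 rel.py s4
python3 - <<'E'
from h import *
p,d=load('s4'); cv2.imwrite('pics/c4.png',cv2.resize(p[180:270,350:430],None,fx=6,fy=6,interpolation=2)[:,:,::-1])
E
```

```text
tcp_pos: [0.5145, -0.1925, 0.1209]
wrist_force: [-0.2, -0.9, -0.7]
gripper_width: 0.0562
gripper_force: 30.0
shift total [ 0.019 -0.015  0.009] min rows 0.1 yheading -60.02 tcp [ 0.5146 -0.1923  0.1209] tilt [0.0006 0.0003] clk 7.0 F [ 0.6  0.  -1.4]
yellow z [0.107 0.226]
roll 233 [ 0.5162 -0.1923] rms 0.0018
spindle 103 [ 0.5167 -0.1922] rms 0.0019
needed world shift [0.0005 0.0001] tool units [0.005 0.002 0.   ]
```

View pics/c4.png

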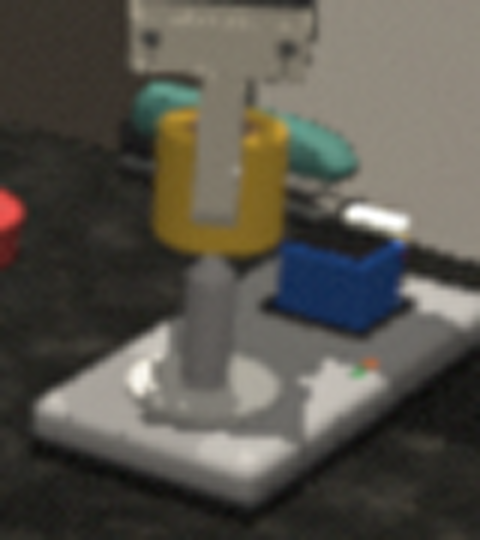

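The roll sits about 5 crop pixels (about 2 mm) right of the spindle axis, which is near (213,235) when extended up. I'll check the silhouettes numerically.

```bash
python3 - <<'E'
from h import *
p,d=load('s4'); H=cv2.cvtColor(p,cv2.COLOR_RGB2HSV).astype(int)
for v in (204,207,210,213,216,219):
    m=(H[v,360:410,1]>140)&(H[v,360:410,0]>15)&(H[v,360:410,0]<35); x=np.where(m)[0]+360; print(v,x.min(),x.max(),(x.min()+x.max())/2)
g=p.astype(int).sum(2)
for v in (224,226,228,230,232,234,236): print(v,g[v,376:396].tolist())
for v in (226,232,236): print(v,d[v,376:396].round(3).tolist())
E
```

```text
204 376 396 386.0
207 376 397 386.5
210 375 396 385.5
213 376 396 386.0
216 375 396 385.5
219 376 396 386.0
224 [107, 111, 117, 117, 124, 172, 238, 285, 310, 324, 320, 275, 201, 128, 103, 130, 175, 231, 286, 293]
226 [130, 136, 140, 131, 157, 218, 280, 305, 316, 320, 316, 302, 275, 219, 234, 302, 321, 321, 317, 299]
228 [140, 156, 161, 153, 165, 223, 246, 266, 277, 290, 277, 274, 270, 282, 313, 316, 313, 312, 303, 276]
230 [127, 123, 123, 132, 166, 221, 248, 262, 273, 272, 276, 267, 267, 288, 315, 319, 295, 213, 127, 99]
232 [103, 121, 142, 172, 204, 237, 247, 265, 273, 274, 270, 265, 267, 300, 320, 319, 306, 278, 227, 201]
234 [368, 447, 355, 303, 282, 252, 255, 267, 268, 277, 271, 263, 265, 306, 313, 313, 324, 321, 321, 315]
236 [570, 542, 380, 301, 264, 247, 259, 269, 281, 275, 272, 263, 268, 304, 322, 316, 320, 321, 316, 316]
226 [1.4830000400543213, 1.4780000448226929, 1.4850000143051147, 1.4830000400543213, 1.4769999980926514, 1.2730000019073486, 1.2660000324249268, 1.2619999647140503, 1.2589999437332153, 1.2630000114440918, 1.2569999694824219, 1.2599999904632568, 1.26699995994
[... 224 characters left out ...]
9532699585, 1.2710000276565552, 1.2710000276565552, 1.2710000276565552, 1.2680000066757202, 1.2690000534057617, 1.2680000066757202, 1.2690000534057617, 1.2699999809265137, 1.375, 1.3700000047683716, 1.3739999532699585, 1.3730000257492065, 1.3769999742507935, 1.3760000467300415, 1.3760000467300415]
236 [1.3519999980926514, 1.3450000286102295, 1.3509999513626099, 1.3489999771118164, 1.284000039100647, 1.2769999504089355, 1.2769999504089355, 1.2699999809265137, 1.2680000066757202, 1.2660000324249268, 1.2740000486373901, 1.2690000534057617, 1.2790000438690186, 1.343000054359436, 1.3509999513626099, 1.3459999561309814, 1.3480000495910645, 1.350000023841858, 1.3450000286102295, 1.3489999771118164]
```

Offset is within about 1 mm. I'll nudge slightly and descend gently over the taper.

```bash

python3 -m creep '[[0.009,-0.006,0.07,0,0,0],[0,0,0.07,0,0,0],[0,0,0.07,0,0,0],[0,0,0.07,0,0,0],[0,0,0,0,0,0],[0,0,0,0,0,0]]' | grep -E 'tcp|force|width'
python3 -c "
from h import *
go([.5155,-.19,.0484]);print(bot.observe()['moment'])"
```

```text
tcp_pos: [0.5148, -0.1914, 0.0923]
wrist_force: [-0.4, -0.6, -2.6]
gripper_width: 0.0559
gripper_force: 30.0
shift total [ 0.013 -0.008  0.439] min rows 0.9 yheading -60.02 tcp [ 0.5148 -0.1914  0.0923] tilt [-0.0005  0.0003] clk 7.6 F [-0.4 -0.6 -2.6]
[-0.05766322  0.02990315 -0.04840099]
```

```bash

python3 -m creep '[[0,0,0.1,0,0,0],[0,0,0.1,0,0,0],[0,0,0.1,0,0,0],[0,0,0.08,0,0,0],[0,0,0.04,0,0,0],[0,0,0,0,0,0],[0,0,0,0,0,0]]' | grep -E 'tcp|force|width'
```

```text
tcp_pos: [0.515, -0.1914, 0.0507]
wrist_force: [-0.9, -0.2, -1.0]
gripper_width: 0.0562
gripper_force: 30.0
```

```bash

python3 -m creep '[[0,0,0.02,0,0,0],[0,0,0.015,0,0,0],[0,0,0,0,0,0],[0,0,0,0,0,0]]' | grep -E 'tcp|force|width'
```

```text
tcp_pos: [0.5154, -0.1916, 0.0484]
wrist_force: [-1.6, -0.3, 5.4]
gripper_width: 0.0558
gripper_force: 30.0
```

Contact at the seat height. I'll release and lift.

```bash

python3 -m creep '[[0,0,0,0,0,0],[0,0,0,0,0,0],[0,0,0,0,0,0],[0,0,0,0,0,0],[0,0,0,0,0,0],[0,0,0,0,0,0]]' 1 | grep -E 'tcp|force|width'
python3 -m creep '[[0,0,-0.15,0,0,0],[0,0,-0.25,0,0,0],[0,0,-0.4,0,0,0],[0,0,-0.4,0,0,0],[0,0,-0.2,0,0,0],[0,0,0,0,0,0]]' - | grep -E 'tcp|force|width'
python3 - <<'E'
from h import *
go([.5252,-.3155,.12],-4)
p,d=shot('scene','s5')
cv2.imwrite('pics/c5.png',cv2.resize(p[180:270,350:450],None,fx=6,fy=6,interpolation=2)[:,:,::-1])
E
```

```text
tcp_pos: [0.5148, -0.1914, 0.0471]
wrist_force: [-0.5, 0.3, -0.1]
gripper_width: 0.0925
gripper_force: 0.0
tcp_pos: [0.517, -0.1921, 0.1905]
wrist_force: [-0.0, 0.3, 0.4]
gripper_width: 0.0928
gripper_force: 0.0
shift total [-0.549  1.107  0.709] min rows 2.8 yheading -60.03 tcp [ 0.517  -0.1921  0.1905] tilt [ 0.0072 -0.0024] clk 9.9 F [-0.   0.3  0.4]
turn z total -0.6226110220553853
```

View pics/c5.png

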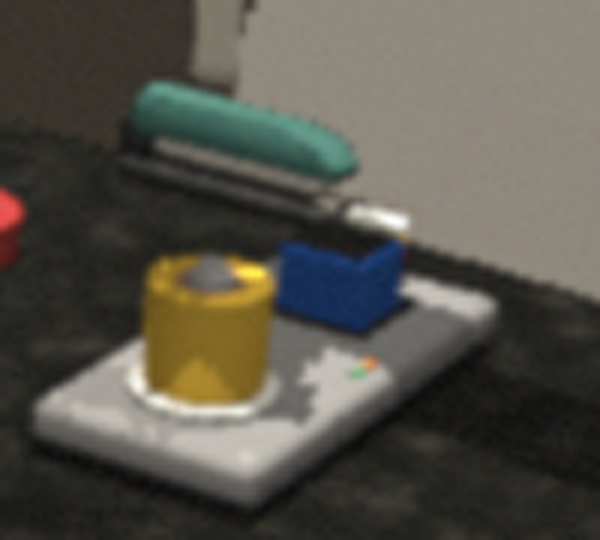

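The roll sits flat on the platter, with the spindle top at (212,270) showing in its hole, and the key is at (340,285). Now close the fingers and move above the key.

```bash

python3 -m creep '[[-0.18,0.37,0,0,0,0],[-0.18,0.37,0,0,0,0],[-0.18,0.37,0,0,0,0],[0,0,0.4,0,0,0],[0,0,0.4,0,0,0],[0,0,0.2,0,0,0],[0,0,0,0,0,0],[0,0,0,0,0,0],[0,0,0,0,0,0]]' -1 | grep -E 'tcp|force|width'
python3 - <<'E'
from h import *
go([.5252,-.3155,.052])
E
```

```text
tcp_pos: [0.5244, -0.3148, 0.0882]
wrist_force: [0.4, -0.1, 0.2]
gripper_width: 0.0256
gripper_force: 0.0
shift total [0.003 0.009 0.362] min rows 0.7 yheading -60.01 tcp [ 0.5244 -0.3148  0.0882] tilt [ 0.0019 -0.0009] clk 10.85 F [ 0.4 -0.1  0.2]
```

Wait for the fingers to shut, then descend slowly to near half travel.

```bash

python3 -m creep '[[0,0,0,0,0,0],[0,0,0,0,0,0],[0,0,0,0,0,0],[0,0,0,0,0,0],[0,0,0.1,0,0,0],[0,0,0.1,0,0,0],[0,0,0.05,0,0,0],[0,0,0.03,0,0,0],[0,0,0,0,0,0],[0,0,0,0,0,0]]' | grep -E 'tcp|force|width'
python3 -m creep '[[0,0,0.03,0,0,0],[0,0,0.03,0,0,0],[0,0,0,0,0,0],[0,0,0,0,0,0],[0,0,0,0,0,0]]' | grep -E 'tcp|force|width'
```

```text
tcp_pos: [0.5226, -0.3141, 0.0592]
wrist_force: [-2.8, 1.5, 3.6]
gripper_width: 0.0007
gripper_force: 1.8
tcp_pos: [0.523, -0.3143, 0.0534]
wrist_force: [-3.4, 1.6, 6.5]
gripper_width: 0.0002
gripper_force: 3.0
```

```bash

python3 -m creep '[[0,0,0.014,0,0,0],[0,0,0,0,0,0],[0,0,0,0,0,0],[0,0,0,0,0,0],[0,0,0,0,0,0],[0,0,0,0,0,0]]' | grep -E 'clock|tcp|force|width'
python3 - <<'E'
from h import *
p,d=shot('scene','s6')
cv2.imwrite('pics/c6.png',cv2.resize(p[170:270,350:450],None,fx=6,fy=6,interpolation=2)[:,:,::-1])
u=[(400,227),(403,227),(397,226)];print(world('scene',d,u))
E
```

```text
clock: 12.95
tcp_pos: [0.5231, -0.3143, 0.0522]
wrist_force: [-3.0, 1.5, 7.2]
gripper_width: 0.0006
gripper_force: 3.2
[[ 0.5342747  -0.29608758  0.0435483 ]
 [ 0.52345829 -0.2945299   0.04723824]
 [ 0.54214486 -0.29229659  0.04551654]]
```

View pics/c6.png

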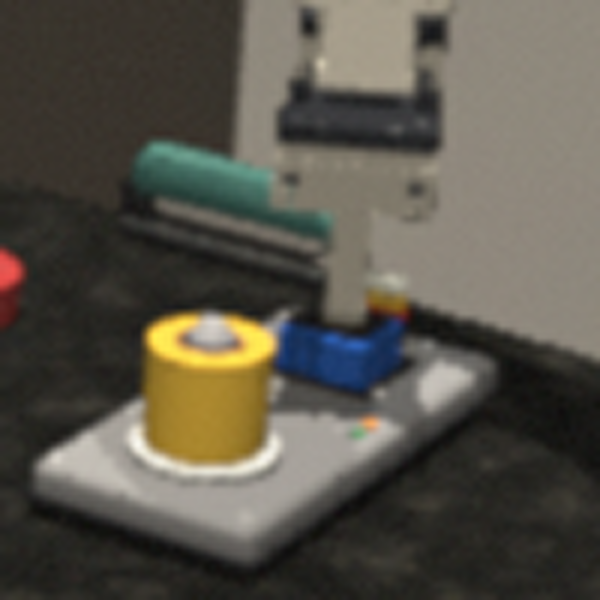

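The key at (345,350) is about half down and the post's yellow and red bands show behind it at (388,300). TCP height of 52.2 mm and a 7.2 N push both match half travel, and the roll is seated, so I'm handing in.

```bash
python3 -c "
from bench import job_done
print(job_done())"
```

```text
the job is handed in; nothing more can be done
None
```

I put the yellow roll on the spindle, down on the platter and released, then pressed the blue key to about half travel (about 7 N, tool at 52 mm). It is still held there, and the job was handed in at about 13 s.

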